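Draw a base plate from the stack magazine and fix it in the jig under the round bar

TASK

Pull the bottom plate straight out of the slot in the stack magazine, leaving the other plates stacked in it, and lay it flat on the seat of the assembly jig, between the four posts and pushed back against the end stop. Then take the round bar from its V cradle, without letting it roll off onto the bench, and lay it across the plate, down between the posts of both forks, with both ends sticking out evenly. Leave the things lying about where they are.

Things in the scene. Friction and masses are not known exactly. Their poses are not given: they have to be found in the camera images.
- magazine: stack magazine, screwed down left or right of the middle (jig on the other side): dark bed, grey corner guides, open top, 176 x 84 x 68 mm. Origin: centre of its underside; x along the plates, -x is the slot side, z up. Bed top 30 mm up; bed, guides and stops end at x = -80 mm, the 6 mm foot at -88 mm; ahead is free air down to the bench. Guides: 49 mm apart inside, 61 mm outside.
- magazine_slot (a point): middle of the slot's mouth at bed height, at x = -80 mm in the magazine, 30 mm above the bench, axes as the magazine's. The slot is 11 mm high, so one 8 mm plate passes below the two front stops (8 mm thick, tops 68 mm up).
- plate_1: the bottom plate in the magazine: aluminium, 140 (x) x 46 (y) x 8 (z) mm, about 0.13 kg. Origin: centre of its underside, 30 mm above the bench at the start; x along its length, z up. Its front end stands 40 to 50 mm out of the slot; drawn 95 mm towards the magazine's -x it is clear. Three plates weigh on it: the pull takes about 4 to 8 N; they then drop 8 mm.
- plate_2: aluminium plate of the stack, same size as plate_1 (140 x 46 x 8 mm, origin at the centre of its underside, x along its length, z up); second from below; stays in the magazine.
- plate_3: aluminium plate of the stack, same size as plate_1 (140 x 46 x 8 mm, origin at the centre of its underside, x along its length, z up); third from below; stays in the magazine.
- plate_4: aluminium plate of the stack, same size as plate_1 (140 x 46 x 8 mm, origin at the centre of its underside, x along its length, z up); the top one; stays in the magazine.
- jig: assembly jig, screwed down. Origin: centre below the seated plate, on the bench; x along the plate, -x is the front, z up. Dark seat 44 mm wide, x = -30 to 74 mm, top 30 mm up; base 110 mm wide, 10 mm thick, x = -32 to 88 mm. End stop: face at x = +70 mm, top 44 mm up. A plate against it has its centre at x = 0; its front 40 mm overhang the seat in free air, where fingers have room.
- jig_fork (a point): centre of the bar when it lies on the seated plate: above the jig's origin, 50.5 mm above the bench; axes as the jig's; the bar lies along y. Four grey posts round it, tops 62 mm up, at x = +-16.5 to +-28.5 mm and y = +-28 to +-42 mm: the plate lies between left and right posts (56 mm), the bar between front and rear ones (33 mm).
- cradle: V cradle, screwed to the bench between magazine and jig: base 110 x 56 x 10 mm, two grey V blocks 14 mm long at x = +-40 mm, tops about 43 mm up. Origin: centre of its underside; the bar lies along its x. Between the blocks 66 mm are free for fingers, down to the base.
- bar: round plain steel bar, 25 mm diameter, 110 mm long, about 0.3 kg, lying level in the V cradle with its axis 42 mm above the bench. Origin: its centre, on the axis; x along the axis (it may be rolled about x). Grip it at the middle with the fingertips not much more than 9 mm below the axis: once it lies on the plate, the plate is 12.5 mm below the axis.
- eraser: loose blue and white eraser 42 x 47 x 12 mm, a bystander. Origin: centre of its underside.
- tape_roll: loose amber tape roll, 48 mm diameter, 19 mm high, a bystander. Origin: centre of its underside.
- board_small: loose small blue circuit board, 89 x 102 x 6 mm, a bystander. Origin: centre of its underside.
There are look-alikes about, which are no part of the job. Of the things like the bar, leave any that is brown; of the rest the smaller one is meant. Leave any yellow look-alike of the plate_1 alone.

How it is judged:
On the way, in this order (a step that is already met when the one before it is completed fails the run):
1. the bottom plate is drawn clear of the magazine, the others are still in it (x of plate_1 in the frame of magazine below -0.15 m and horizontal distance between each of plate_2, plate_3, plate_4 and magazine below 0.015 m), for 0.05 s.
2. the plate lies released on the jig's seat, between the posts, against the end stop (x of plate_1 in the frame of jig between -0.008 and 0.005 m and y of plate_1 in the frame of jig between -0.009 and 0.009 m and z of plate_1 in the frame of jig between 0.026 and 0.034 m and angle between the x axis of plate_1 and the x axis of jig, either way round below 0.2 rad and angle between the z axis of plate_1 and the z axis of jig, either way round below 0.06 rad and contact force between plate_1 and the fingers below 0.1 N), for 0.2 s.
At the end, for the whole second after the job is handed in: Plate flat on the jig seat between the posts (9 mm sideways, 0.2 rad), its end within 8 mm of the stop; bar resting on it in both forks (0.16 rad), centred within 12 mm; the other three plates lie flat in the magazine, the lowest on its bed; all at rest (x of plate_1 in the frame of jig between -0.008 and 0.005 m and y of plate_1 in the frame of jig between -0.009 and 0.009 m and z of plate_1 in the frame of jig between 0.026 and 0.034 m and angle between the x axis of plate_1 and the x axis of jig, either way round below 0.2 rad and angle between the z axis of plate_1 and the z axis of jig, either way round below 0.06 rad and x of bar in the frame of jig between -0.008 and 0.008 m and y of bar in the frame of jig between -0.012 and 0.012 m and z of bar in the frame of jig between 0.046 and 0.055 m and angle between the x axis of bar and the y axis of jig, either way round below 0.16 rad and horizontal distance between each of plate_2, plate_3, plate_4 and magazine below 0.015 m and z of plate_2 in the frame of magazine below 0.034 m and z of plate_3 in the frame of magazine below 0.042 m and z of plate_4 in the frame of magazine below 0.05 m and linear speed of each of plate_1, bar, plate_2, plate_3, plate_4 below 0.02 m/s and contact force between bar and plate_1 above 0.3 N); the robot touches nothing.
It fails at once if another plate is taken or dragged out of the magazine (horizontal distance between any of plate_2, plate_3, plate_4 and magazine above 0.025 m).
It fails at once if the bar rolls off onto the bench (height (world z) of bar below 0.02 m).
It fails at once if a bystander is shifted by more than 30 mm (distance of any of eraser, tape_roll, board_small from where it was at the start of the episode above 0.03 m).
It also fails if it takes over 54 s, if anything falls off the work surface, if the arm or the gripper's body presses on something with over 40 N, if the wrist force passes 120 N, or if a joint passes its speed limit or range.

ROBOT

A 6-joint arm with a two-finger parallel gripper is mounted at the origin on a cart in front of the work surface, level with it; the furniture and walls round the work are solid. World frame = base frame: x ahead of the robot, y to its left, z up, the work surface at z = 0. Lengths are in m, angles in rad, forces in N, time in s.
With the tool pointing down it reaches from about 0.3 to 0.875 m from the base axis. Payload 4.2 kg.
Tool frame: the origin (TCP) lies midway between the tips of the shut fingers; the grasp point (between the pads) lies 19 mm behind it (arm.grip_depth is the distance from the TCP to the grasp point, in m); z points along the fingers, y is the direction in which the jaws open and shut (so a half turn about z gives the same grasp; the last joint's range is limited). The gripper opens to 85 mm and grips with 20 to 120 N. Pads are 22 mm wide; open, the fingers measure 114 mm over their backs; the gripper's body (76 mm by 85 mm) begins 54 mm behind the grasp point. The pads swing forward as they close: fully open they stand 13 mm farther back than shut.
Start: joints at [-1.146, 0.32, 1.565, -0, 1.257, -0.02], TCP at [0.247, -0.519, 0.231] pointing down, gripper open.
Joint ranges: [-3.11, 3.11], [-0.84, 2.01], [0.21, 2.61], [-1.34, 4.49], [0.05, 2.63], [-2.56, 2.56]. Speed limits (rad/s): [2.57, 2.57, 3.14, 3.14, 3.14, 3.14].

INTERFACE

Orientations are given as a rotation vector (axis times angle).
In Python, from rig import arm gives the robot as it stands. The module is installed in compiled form; this text tells all that it offers.
- The arm moves only by the tool carry_out, never from a script. Its arguments are lists of equal length, an entry for each row: "linear": the shift along the tool's x, y, z in cm, a list of three; "twist": the turn, a rotation vector about the tool's x, y, z in degrees, a list of three; "jaw": the gripper command: -1 is shut, 1 is fully open, values between are in proportion. A call has 1 to 12 rows; each row shifts and turns the commanded pose from where the row before left it, along the tool's axes as they then stand; what a row does not reach is not made up. A row lasts 1/12 s, in which the tool goes at most 41.7 mm and 7.16 degrees, less where a joint would pass 70% of its speed; a pose out of reach is approached as far as the arm can. A call is refused whole if a number of a shift passes 4.17 or a number of a turn 7.16, either way. A call with a gripper value outside its range is refused whole. The fingers move at their own pace and stop on an object; "grip_force" is the grip in N (left out, the last holds). Time passes only in rows, so rows that do not move let the fingers close. It gives the time, the measured TCP pose, the force and the opening at its end, in the units of the state.
- arm.get_state(): the state, without advancing time (a new reading comes with each control period).
- arm.get_image(name): name is "scene" or "top" or "wrist"; returns a dict with "image" (384x512x3 uint8, red, green, blue), "mtx" (3x3 intrinsics, pixels), "k1" (the pictures are not rectified: a ray, as slopes to the right and down, at radius r is drawn at 1 + k1 r^2 times it, then the intrinsics apply), "R" (3x3) and "t" (3): a world point X has camera coordinates R X + t. Camera axes: x right, y down, z forward; pixel columns grow to the right and rows downward; lengths in m; the calibration is good to about 2 mm. A picture is of the moment at which its call begins. There is no depth.
- arm.close_job(): hands the job in, once; it reports no verdict.
The state is a dict: "t": time; "qpos": joint angles; "qd": joint speeds; "tau": joint torques, N m; "tcp_pos": TCP position; "tool_rot": TCP orientation; "contact_force": force on the tool from outside, world axes, zero at the start; "torque": the same for the moment, N m; "grip_width": finger opening in m.
Only numpy, scipy, OpenCV 4.12 (cv2) and the standard library are available. Lean on these libraries where they do the work, as an engineer would, in place of code of your own. Each camera call takes 0.05 s, during which the arm holds its last target. There are 200 camera calls.

## Working session

There is one attempt and no reset: what is moved stays moved. The work goes in short steps, Python scripts to look and compute and a tool call to move; the robot and the scene stay as the last step left them, time stands still between calls to the robot, and variables do not carry over. Pictures are saved under pics/ and viewed, about 8 in all and at most 12, crops included, and the job is handed in when it is done.

Besides the shell and the picture viewer there is one more tool, called after "Call:" by a JSON object that holds its "api" and its "payload", one argument or row to a line. carry_out: Moves the arm, as the interface text tells. Its arguments: {"type":"object","properties":{"linear":{"type":"array","items":{"type":"array","items":{"type":"number"}}},"twist":{"type":"array","items":{"type":"array","items":{"type":"number"}}},"jaw":{"type":"array","items":{"type":"number"}},"grip_force":{"type":"number"}},"required":["linear","twist","jaw"]}

```bash
mkdir -p pics; cat > h.py <<'E'
import numpy as np, cv2, pickle
from rig import arm
def shot(n,f):
    d=arm.get_image(n); pickle.dump(d,open(f'pics/{f}.pkl','wb')); cv2.imwrite(f'pics/{f}.png',d['image'][:,:,::-1]); return d
def load(f): return pickle.load(open(f'pics/{f}.pkl','rb'))
def dist(d): return np.array([d['k1'],0,0,0,0.])
def px2w(d,uv,z):
    uv=np.array(uv,float).reshape(-1,1,2)
    # drawn = ray*(1+k1 r^2): standard opencv model
    n=cv2.undistortPoints(uv,np.array(d['mtx']),dist(d))[:,0]
    R=np.array(d['R']);t=np.array(d['t']);c=-R.T@t
    r=np.c_[n,np.ones(len(n))]@R
    z=np.broadcast_to(z,len(r))
    return c+r*((z-c[2])/r[:,2])[:,None]
def w2px(d,X):
    X=np.array(X,float).reshape(-1,3)
    return cv2.projectPoints(X,cv2.Rodrigues(np.array(d['R']))[0],np.array(d['t']),np.array(d['mtx']),dist(d))[0][:,0]
def crop(d,f,x0,y0,x1,y1,s):
    cv2.imwrite(f'pics/{f}.png',cv2.resize(d['image'][y0:y1,x0:x1,::-1],None,fx=s,fy=s,interpolation=cv2.INTER_CUBIC))
E
python3 - <<'E'
from h import *
a=shot('top','top0');b=shot('scene','scene0')
im=np.vstack([a['image'],])
cv2.imwrite('pics/top0b.png',cv2.resize(a['image'][:,:,::-1],(800,600),interpolation=cv2.INTER_CUBIC))
for d in(a,b): print(-np.array(d['R']).T@np.array(d['t']),d['k1'],np.array(d['mtx'])[0,0])
s=arm.get_state();print(s)
E
```

```text
[ 0.2863522  -0.04426777  1.54633017] -0.03973336539048268 461.6752164981576
[0.12288447 0.65039909 0.99117097] -0.09529508533119128 362.1586271386647
{'t': 0.1, 'qpos': array([-1.14599900e+00,  3.20252060e-01,  1.56555627e+00, -1.24478335e-05,
        1.25739232e+00, -2.00064272e-02]), 'qd': array([-0.00020062, -0.00118108, -0.00314371, -0.00012854, -0.00018378,
        0.00141467]), 'tau': array([-2.26180432e-04, -4.16407478e+01, -2.34704643e+01,  3.85467581e-05,
        4.89105267e-03, -3.20668345e-07]), 'tcp_pos': array([ 0.24723148, -0.51866815,  0.23055279]), 'tool_rot': array([-3.06268128e+00, -6.92609410e-01,  5.25688498e-04]), 'contact_force': array([-0.47477858,  0.11765325,  0.86953363]), 'torque': array([ 0.02829524, -0.03264784,  0.01729235]), 'grip_width': 0.08567497230398557}
```

View pics/top0b.png

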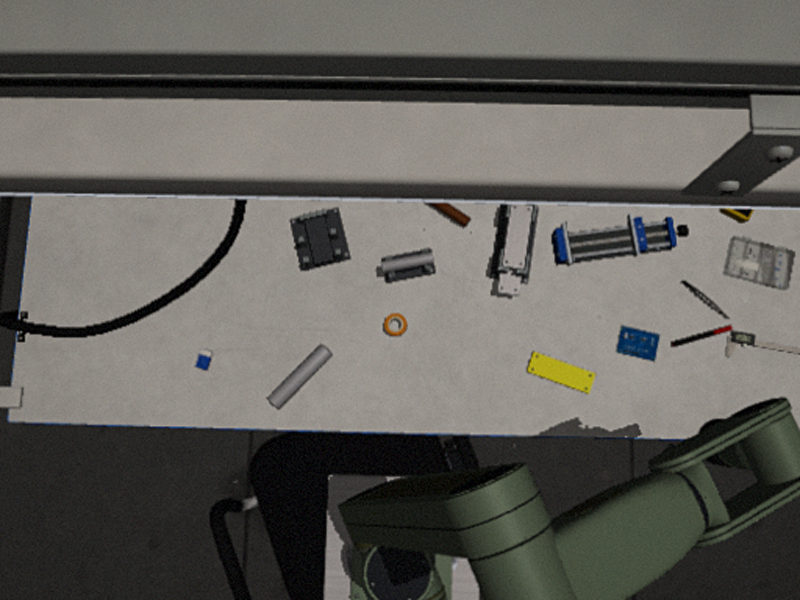

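View pics/scene0.png

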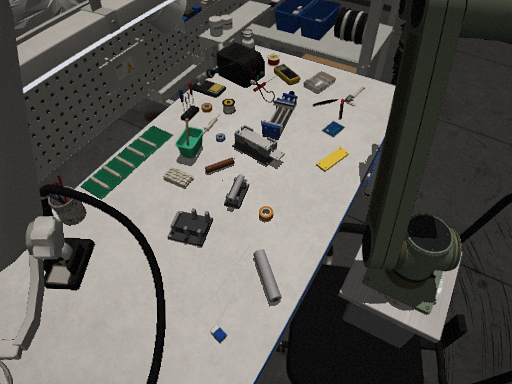

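The top view shows the jig at (320,238), the cradle with the bar at (408,263), and the magazine at (515,245) with the plate's front end toward the robot at (508,285). The scene view confirms this layout. Next I'll enlarge this area.

```bash
python3 - <<'E'
from h import *
a=load('top0'); crop(a,'c1',180,122,355,202,4.5)
u=np.array([[515,205],[508,293],[320,238],[408,263],[395,324],[637,343],[204,360]])/1.5625
print(px2w(a,u,[.05,.038,.03,.042,.01,0,0]).round(3))
E
```

```text
[[ 0.728 -0.226  0.05 ]
 [ 0.538 -0.213  0.038]
 [ 0.651  0.193  0.03 ]
 [ 0.597  0.001  0.042]
 [ 0.47   0.026  0.01 ]
 [ 0.442 -0.495  0.   ]
 [ 0.383  0.436  0.   ]]
```

View pics/c1.png

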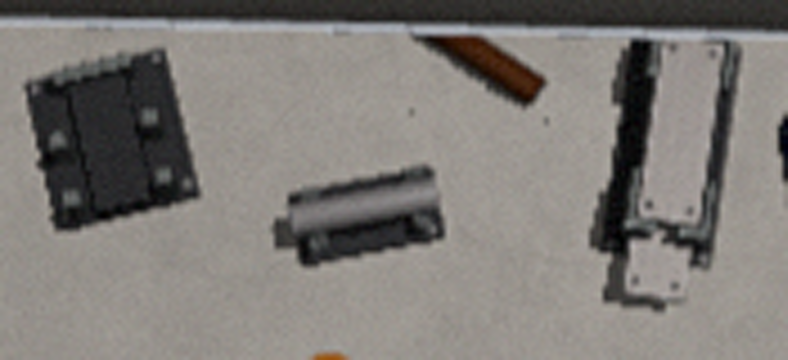

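```bash
python3 - <<'E'
from h import *
a=load('top0')
f=lambda u,z: px2w(a,np.array(u,float)/4.5+[180,122],z)
p=f([[627,294],[683,301],[632,240],[693,246]],.038);print('plate1',p.round(4),np.linalg.norm(p[0]-p[1]))
q=f([[640,217],[705,222],[660,42],[727,46]],.062);print('p4',q.round(4))
j=f([[57,139],[70,198],[150,118],[163,176]],.062);print('jig',j.round(4),j.mean(0),np.linalg.norm(j[0]-j[1]),np.linalg.norm(j[0]-j[2]))
print('jigang',np.arctan2(*( (j[0]-j[1]+j[2]-j[3])[[1,0]])))
b=f([[291,216],[438,190]],.046);print('bar',b.round(4),b.mean(0),np.linalg.norm(b[0]-b[1]))
E
```

```text
plate1 [[ 0.5383 -0.1936  0.038 ]
 [ 0.5341 -0.2348  0.038 ]
 [ 0.5788 -0.197   0.038 ]
 [ 0.5753 -0.242   0.038 ]] 0.0413788153533012
p4 [[ 0.5913 -0.2003  0.062 ]
 [ 0.5887 -0.2476  0.062 ]
 [ 0.7234 -0.2143  0.062 ]
 [ 0.7215 -0.2638  0.062 ]]
jig [[0.6401 0.2279 0.062 ]
 [0.5961 0.2161 0.062 ]
 [0.6574 0.16   0.062 ]
 [0.614  0.1486 0.062 ]] [0.62690892 0.18814714 0.062     ] 0.045616068087063706 0.07004004475060686
jigang 0.2601947605225942
bar [[ 0.5895  0.0548  0.046 ]
 [ 0.6115 -0.053   0.046 ]] [0.60049681 0.00091821 0.046     ] 0.11007443342084318
```

Measured sizes agree with the given ones: jig posts 45.6 x 70 mm, bar 110 mm. Jig yaw is about 0.26, magazine about -0.11, and the bar lies at about 0.20 from world y. I'll go above the plate's front end first and look with the wrist camera.

```bash
cat >> h.py <<'E'
from scipy.spatial.transform import Rotation as Ro
def plan(pos,xyaw=None,step=3.0):
    """shift/turn in tool axes; xyaw: yaw of tool-x line (mod pi), tool z down. shift first, then turn"""
    s=arm.get_state(); R=Ro.from_rotvec(s['tool_rot']).as_matrix()
    d=R.T@(np.array(pos)-s['tcp_pos'])*100
    print('t %.2f tcp'%s['t'],s['tcp_pos'].round(4),'F',s['contact_force'].round(1),'w %.4f'%s['grip_width'],'xyaw %.3f'%np.arctan2(R[1,0],R[0,0]),'q6 %.2f'%s['qpos'][5])
    n=int(np.ceil(np.abs(d).max()/step)); print('shift cm',d.round(2),n,'rows of',(d/max(n,1)).round(3))
    if xyaw is not None:
        Y=[]
        for k in (-1,0,1,2):
            c,si=np.cos(xyaw+k*np.pi),np.sin(xyaw+k*np.pi)
            T=np.c_[[c,si,0],[si,-c,0],[0,0,-1]]
            Y.append(Ro.from_matrix(R.T@T).as_rotvec(degrees=True))
        v=min(Y,key=np.linalg.norm); m=int(np.ceil(np.abs(v).max()/6)); print('turn deg',v.round(2),m,'rows of',(v/max(m,1)).round(3))
E
python3 - <<'E'
from h import *
plan([.553,-.216,.16],-.11)
E
```

```text
t 0.10 tcp [ 0.2472 -0.5187  0.2306] F [-0.5  0.1  0.9] w 0.0857 xyaw 0.445 q6 -0.02
shift cm [ 40.62 -14.15   7.08] 14 rows of [ 2.902 -1.011  0.506]
turn deg [-9.000e-02  2.000e-02  3.179e+01] 6 rows of [-1.500e-02  4.000e-03  5.298e+00]
```

Call:
{"api": "carry_out", "payload": {
  "linear": [
    [2.9, -1.01, 0.5],
    [2.9, -1.01, 0.5],
    [2.9, -1.01, 0.5],
    [2.9, -1.01, 0.5],
    [2.9, -1.01, 0.5],
    [2.9, -1.01, 0.5],
    [2.9, -1.01, 0.5],
    [2.9, -1.01, 0.5],
    [2.9, -1.01, 0.5],
    [2.9, -1.01, 0.5],
    [2.9, -1.01, 0.5],
    [2.9, -1.01, 0.5]
  ],
  "twist": [
    [0, 0, 0],
    [0, 0, 0],
    [0, 0, 0],
    [0, 0, 0],
    [0, 0, 0],
    [0, 0, 0],
    [0, 0, 0],
    [0, 0, 0],
    [0, 0, 0],
    [0, 0, 0],
    [0, 0, 0],
    [0, 0, 0]
  ],
  "jaw": [1, 1, 1, 1, 1, 1, 1, 1, 1, 1, 1, 1]
}}

```text
t: 1.1
tcp_pos: [0.5101, -0.2586, 0.1707]
tool_rot: [-3.064, -0.693, 0.001]
contact_force: [0.6, 0.1, 0.2]
grip_width: 0.0853
```

Call:
{"api": "carry_out", "payload": {
  "linear": [
    [2.9, -1.01, 0.5],
    [2.9, -1.01, 0.5],
    [0, 0, 0],
    [0, 0, 0],
    [0, 0, 0],
    [0, 0, 0],
    [0, 0, 0],
    [0, 0, 0],
    [0, 0, 0],
    [0, 0, 0]
  ],
  "twist": [
    [0, 0, 0],
    [0, 0, 0],
    [0, 0, 5.3],
    [0, 0, 5.3],
    [0, 0, 5.3],
    [0, 0, 5.3],
    [0, 0, 5.3],
    [0, 0, 5.3],
    [0, 0, 0],
    [0, 0, 0]
  ],
  "jaw": [1, 1, 1, 1, 1, 1, 1, 1, 1, 1]
}}

```text
t: 1.93
tcp_pos: [0.5529, -0.2166, 0.1609]
tool_rot: [-3.137, 0.169, 0.001]
contact_force: [-0.5, -0.4, -0.3]
grip_width: 0.0857
```

```bash
python3 - <<'E'
from h import *
d=shot('wrist','w1'); cv2.imwrite('pics/w1b.png',cv2.resize(d['image'][:,:,::-1],(800,600)))
plan([.553,-.216,.16],-.11)
print(w2px(d,[[.553,-.216,.034],[.536,-.214,.038],[.553,-.216,.0]])*1.5625)
E
```

```text
t 1.98 tcp [ 0.5529 -0.2167  0.161 ] F [-0.2 -0.3  0.9] w 0.0855 xyaw -0.108 q6 1.29
shift cm [ 0.   -0.07  0.1 ] 1 rows of [ 0.001 -0.069  0.102]
turn deg [-0.    0.03  0.11] 1 rows of [-0.005  0.032  0.112]
[[391.27634122 282.0058266 ]
 [391.02310969 311.34944696]
 [391.31452342 269.39869418]]
```

View pics/w1b.png

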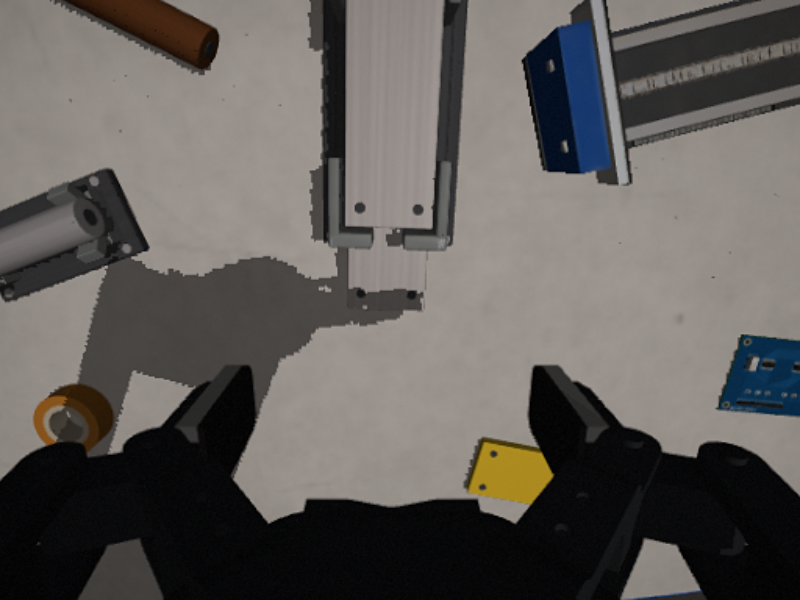

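The wrist view shows the plate's front corners at (348,309) and (424,310), clear of the fingers. The magazine stops are at row 240.

```bash
python3 - <<'E'
from h import *
d=load('w1')
p=px2w(d,np.array([[348,309],[424,310],[348,252],[427,252]])/1.5625,.038);print(p.round(4),np.linalg.norm(p[0]-p[1]),np.linalg.norm(p[2]-p[3]))
q=px2w(d,np.array([[345,227],[438,229],[345,5],[442,5]])/1.5625,.062);print(q.round(4),np.linalg.norm(q[0]-q[1]),'yaw',[np.arctan2(*(q[i+2]-q[i])[[1,0]]) for i in(0,1)], np.arctan2(*(p[2]-p[0])[[1,0]]))
E
```

```text
[[ 0.5402 -0.1886  0.038 ]
 [ 0.5347 -0.2337  0.038 ]
 [ 0.5745 -0.1932  0.038 ]
 [ 0.5696 -0.2386  0.038 ]] 0.04549387870660284 0.045697743681895685
[[ 0.592  -0.1961  0.062 ]
 [ 0.5857 -0.244   0.062 ]
 [ 0.6949 -0.2098  0.062 ]
 [ 0.69   -0.2547  0.062 ]] 0.04827270356002302 yaw [np.float64(-0.13201641514998821), np.float64(-0.10235907982822232)] -0.1333774794976964
```

```bash
python3 - <<'E'
from h import *
plan([.5545,-.2132,.0115],-.12)
E
```

```text
t 1.98 tcp [ 0.5529 -0.2167  0.161 ] F [-0.2 -0.3  0.9] w 0.0855 xyaw -0.108 q6 1.29
shift cm [ 0.13 -0.36 14.95] 5 rows of [ 0.026 -0.072  2.99 ]
turn deg [-0.    0.03  0.68] 1 rows of [-0.004  0.032  0.685]
```

Call:
{"api": "carry_out", "payload": {
  "linear": [
    [0.13, -0.36, 1.0],
    [0, 0, 2.5],
    [0, 0, 2.5],
    [0, 0, 2.5],
    [0, 0, 2.5],
    [0, 0, 2.0],
    [0, 0, 1.2],
    [0, 0, 0.75],
    [0, 0, 0],
    [0, 0, 0]
  ],
  "twist": [
    [0, 0, 0.7],
    [0, 0, 0],
    [0, 0, 0],
    [0, 0, 0],
    [0, 0, 0],
    [0, 0, 0],
    [0, 0, 0],
    [0, 0, 0],
    [0, 0, 0],
    [0, 0, 0]
  ],
  "jaw": [1, 1, 1, 1, 1, 1, 1, 1, 1, 1],
  "grip_force": 80
}}

```text
t: 2.82
tcp_pos: [0.5549, -0.2132, 0.0116]
tool_rot: [-3.136, 0.192, 0.0]
contact_force: [0.3, -0.1, 0.7]
grip_width: 0.0851
```

Call:
{"api": "carry_out", "payload": {
  "linear": [
    [0, 0, 0],
    [0, 0, 0],
    [0, 0, 0],
    [0, 0, 0],
    [0, 0, 0],
    [0, 0, 0],
    [0, 0, 0],
    [0, 0, 0],
    [0, 0, 0],
    [0, 0, 0]
  ],
  "twist": [
    [0, 0, 0],
    [0, 0, 0],
    [0, 0, 0],
    [0, 0, 0],
    [0, 0, 0],
    [0, 0, 0],
    [0, 0, 0],
    [0, 0, 0],
    [0, 0, 0],
    [0, 0, 0]
  ],
  "jaw": [-1, -1, -1, -1, -1, -1, -1, -1, -1, -1]
}}

```text
t: 3.65
tcp_pos: [0.5553, -0.2136, 0.0132]
tool_rot: [3.135, -0.192, 0.003]
contact_force: [-1.6, -0.6, 4.7]
grip_width: 0.0444
```

Call:
{"api": "carry_out", "payload": {
  "linear": [
    [-0.4, 0, 0],
    [-0.8, 0, 0],
    [-1, 0, 0],
    [-1, 0, 0],
    [-1, 0, 0],
    [-1, 0, 0],
    [-1, 0, 0],
    [-1, 0, 0],
    [-1, 0, 0],
    [-1, 0, 0],
    [-1, 0, 0],
    [-0.8, 0, 0]
  ],
  "twist": [
    [0, 0, 0],
    [0, 0, 0],
    [0, 0, 0],
    [0, 0, 0],
    [0, 0, 0],
    [0, 0, 0],
    [0, 0, 0],
    [0, 0, 0],
    [0, 0, 0],
    [0, 0, 0],
    [0, 0, 0],
    [0, 0, 0]
  ],
  "jaw": [-1, -1, -1, -1, -1, -1, -1, -1, -1, -1, -1, -1]
}}

```text
t: 4.65
tcp_pos: [0.4427, -0.199, 0.0112]
tool_rot: [-3.134, 0.192, 0.006]
contact_force: [-0.3, -0.4, -1.8]
grip_width: 0.0444
```

Call:
{"api": "carry_out", "payload": {
  "linear": [
    [-0.5, 0, 0],
    [-0.5, 0, 0],
    [0, 0, 0],
    [0, 0, 0]
  ],
  "twist": [
    [0, 0, 0],
    [0, 0, 0],
    [0, 0, 0],
    [0, 0, 0]
  ],
  "jaw": [-1, -1, -1, -1]
}}

```text
t: 4.98
tcp_pos: [0.4356, -0.1987, 0.0117]
tool_rot: [3.136, -0.192, -0.0]
contact_force: [-0.1, -0.2, -2.1]
grip_width: 0.0443
```

```bash
python3 - <<'E'
from h import *
d=shot('wrist','w2'); e=shot('scene','s2')
c=e['image'][100:300,150:380]; c=cv2.resize(c,None,fx=2,fy=2,interpolation=cv2.INTER_CUBIC)
w=cv2.resize(d['image'],(340,255))
o=np.zeros((400,800,3),np.uint8);o[:400,:460]=c;o[:255,460:800]=w
cv2.imwrite('pics/m2.png',o[:,:,::-1])
plan([.60,.10,.15],.26)
E
```

```text
t 5.08 tcp [ 0.4362 -0.1989  0.0118] F [-0.7 -0.2 -1.5] w 0.0444 xyaw -0.122 q6 1.24
shift cm [ 12.62 -31.66 -13.82] 11 rows of [ 1.147 -2.878 -1.256]
turn deg [ 2.000e-02 -3.000e-02 -2.191e+01] 4 rows of [ 5.000e-03 -9.000e-03 -5.478e+00]
```

View pics/m2.png

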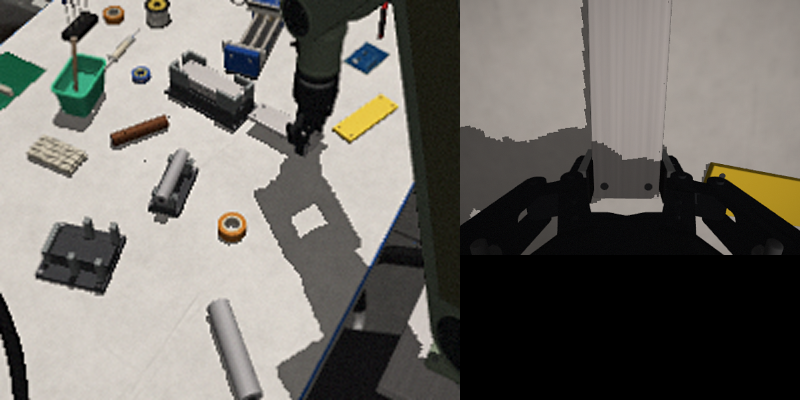

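The plate is out by 120 mm. The scene view shows the other plates still in the magazine, and the wrist view shows the plate square in the jaws. Next I'll lift and move to a hover in front of the jig.

Call:
{"api": "carry_out", "payload": {
  "linear": [
    [0, 0, -0.7],
    [0, 0, -1.5],
    [0, 0, -2],
    [0, 0, -2.5],
    [0, 0, -2.5],
    [0, 0, -2.5],
    [0, 0, -1.5],
    [0, 0, -0.8],
    [0, 0, 0]
  ],
  "twist": [
    [0, 0, 0],
    [0, 0, 0],
    [0, 0, 0],
    [0, 0, 0],
    [0, 0, 0],
    [0, 0, 0],
    [0, 0, 0],
    [0, 0, 0],
    [0, 0, 0]
  ],
  "jaw": [-1, -1, -1, -1, -1, -1, -1, -1, -1]
}}

```text
t: 5.83
tcp_pos: [0.4368, -0.1991, 0.1538]
tool_rot: [3.134, -0.192, 0.006]
contact_force: [0.2, 0.8, -2.2]
grip_width: 0.0444
```

```bash
python3 - <<'E'
from h import *
plan([.511,.157,.15],.26)
d=load('w2');s=512/340
p=px2w(d,np.array([[134,196],[200,197]])*s,.038); print(p)
im=d['image'];crop(d,'c2',180,220,330,320,5)
E
```

```text
t 5.83 tcp [ 0.4368 -0.1991  0.1538] F [ 0.2  0.8 -2.2] w 0.0444 xyaw -0.122 q6 1.24
shift cm [  3.02 -36.25   0.34] 13 rows of [ 0.232 -2.789  0.026]
turn deg [  0.13  -0.22 -21.9 ] 4 rows of [ 0.033 -0.055 -5.476]
[[ 0.42409499 -0.17452824  0.038     ]
 [ 0.41778132 -0.21912101  0.038     ]]
```

Call:
{"api": "carry_out", "payload": {
  "linear": [
    [0.23, -1.4, 0],
    [0.23, -2.8, 0],
    [0.23, -3, 0],
    [0.23, -3, 0],
    [0.23, -3, 0],
    [0.23, -3, 0],
    [0.23, -3, 0],
    [0.23, -3, 0],
    [0.23, -3, 0],
    [0.23, -3, 0],
    [0.23, -3, 0],
    [0.23, -3, 0]
  ],
  "twist": [
    [0, 0, 0],
    [0, 0, 0],
    [0, 0, 0],
    [0, 0, 0],
    [0, 0, 0],
    [0, 0, 0],
    [0, 0, 0],
    [0, 0, 0],
    [0, 0, 0],
    [0, 0, 0],
    [0, 0, 0],
    [0, 0, 0]
  ],
  "jaw": [-1, -1, -1, -1, -1, -1, -1, -1, -1, -1, -1, -1]
}}

```text
t: 6.83
tcp_pos: [0.504, 0.1388, 0.1502]
tool_rot: [3.135, -0.192, -0.004]
contact_force: [1.5, 0.8, -0.7]
grip_width: 0.044
```

Call:
{"api": "carry_out", "payload": {
  "linear": [
    [0.25, -2.05, 0],
    [0, 0, 0],
    [0, 0, 0],
    [0, 0, 0],
    [0, 0, 0],
    [0, 0, 0],
    [0, 0, 0],
    [0, 0, 0]
  ],
  "twist": [
    [0, 0, 0],
    [0, 0, -4.4],
    [0, 0, -4.4],
    [0, 0, -4.4],
    [0, 0, -4.4],
    [0, 0, -4.3],
    [0, 0, 0],
    [0, 0, 0]
  ],
  "jaw": [-1, -1, -1, -1, -1, -1, -1, -1]
}}

```text
t: 7.5
tcp_pos: [0.5092, 0.1573, 0.1506]
tool_rot: [3.115, 0.404, -0.004]
contact_force: [-0.0, -0.0, -1.4]
grip_width: 0.0446
```

```bash
python3 - <<'E'
from h import *
d=shot('wrist','w3'); cv2.imwrite('pics/w3b.png',cv2.resize(d['image'][:,:,::-1],(800,600),interpolation=cv2.INTER_CUBIC))
plan([.511,.157,.15],.26)
E
```

```text
t 7.55 tcp [0.5093 0.1573 0.1508] F [-0.4 -0.  -1.5] w 0.0443 xyaw 0.258 q6 1.59
shift cm [0.15 0.08 0.08] 1 rows of [0.153 0.077 0.084]
turn deg [ 0.01  0.11 -0.11] 1 rows of [ 0.007  0.11  -0.113]
```

View pics/w3b.png

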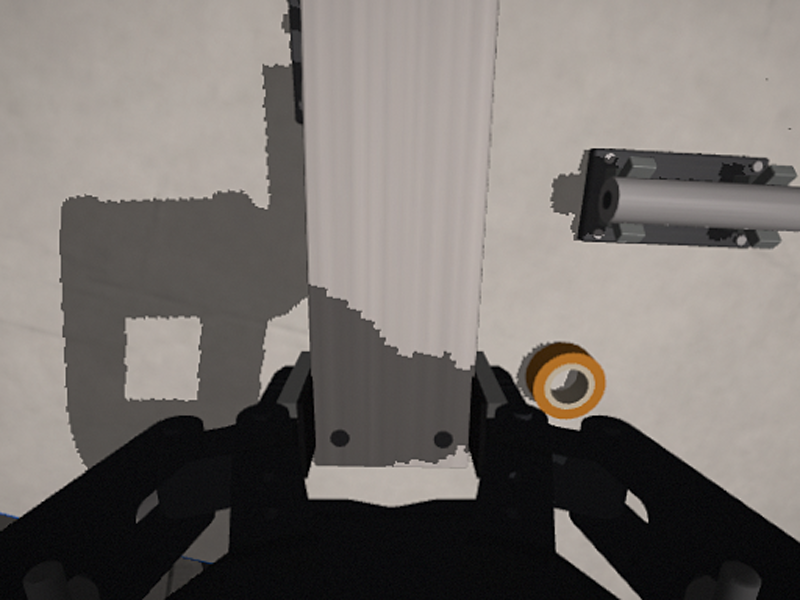

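The plate hides the jig here, with only its left edge showing at (297,100). I'll shift sideways to see both the jig and the bar.

Call:
{"api": "carry_out", "payload": {
  "linear": [
    [0, 1.5, -1],
    [0, 3, -1.5],
    [0, 3, -1.5],
    [0, 2.0, -1],
    [0, 0, 0],
    [0, 0, 0],
    [0, 0, 0]
  ],
  "twist": [
    [0, 0, 0],
    [0, 0, 0],
    [0, 0, 0],
    [0, 0, 0],
    [0, 0, 0],
    [0, 0, 0],
    [0, 0, 0]
  ],
  "jaw": [-1, -1, -1, -1, -1, -1, -1]
}}

```text
t: 8.13
tcp_pos: [0.5335, 0.066, 0.201]
tool_rot: [-3.115, -0.405, 0.003]
contact_force: [-1.0, -0.1, -0.9]
grip_width: 0.0442
```

```bash
python3 - <<'E'
from h import *
from scipy.optimize import brentq
d=load('w3')
w=lambda uv:(lambda z: np.linalg.norm(np.diff(px2w(d,np.array(uv)/1.5625,z),axis=0))-.046)
for uv in ([[314,465],[470,465]],[[306,150],[489,150]],[[303,5],[497,5]]):
    z=brentq(w(uv),.0,.3);p=px2w(d,np.array(uv)/1.5625,z);print(z,p.mean(0))
d=shot('wrist','w4'); cv2.imwrite('pics/w4b.png',cv2.resize(d['image'][:,:,::-1],(800,600),interpolation=cv2.INTER_CUBIC))
plan([.511,.157,.15],.26)
E
```

```text
0.17513350835810412 [0.49301469 0.15319977 0.17513351]
0.17076912097355434 [0.57925836 0.17450365 0.17076912]
0.16971633326619986 [0.61160003 0.18249458 0.16971633]
t 8.18 tcp [0.5334 0.0663 0.2008] F [-0.2  0.4 -1.9] w 0.0448 xyaw 0.260 q6 1.41
shift cm [ 0.18 -9.33  5.09] 4 rows of [ 0.045 -2.333  1.273]
turn deg [-0.04  0.11 -0.01] 1 rows of [-0.042  0.113 -0.009]
```

View pics/w4b.png

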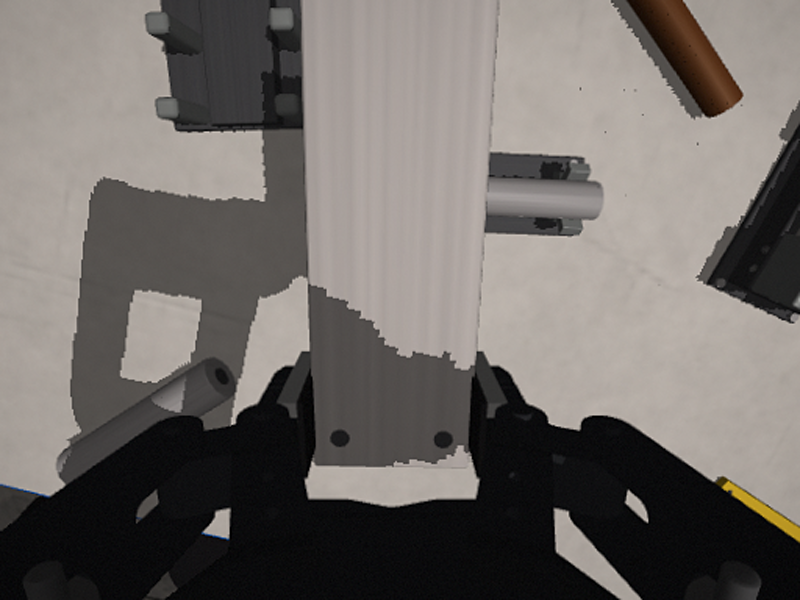

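Post tops are visible at about (157,24), (167,107), (282,19) and (287,104). The bar's right end is at (600,200).

```bash
python3 - <<'E'
from h import *
d=load('w4')
j=px2w(d,np.array([[157,24],[167,107],[282,19],[287,104]])/1.5625,.062)
print(j.round(4),j.mean(0),'sizes',[np.linalg.norm(j[a]-j[b]).round(4) for a,b in((0,1),(2,3),(0,2),(1,3))])
print('yaw',np.arctan2(*((j[0]-j[1]+j[2]-j[3])[[1,0]])),np.arctan2(*((j[0]-j[2]+j[1]-j[3])[[1,0]]))-np.pi/2)
crop(d,'c4',90,0,200,90,7)
b=px2w(d,np.array([[600,200],[489,180],[489,215]])/1.5625,[.042,.047,.047]);print('bar end',b)
d=load('w3');b=px2w(d,np.array([[607,200],[616,178],[616,228],[797,181],[797,230]])/1.5625,[.042]*5);print(b)
E
```

```text
[[0.6399 0.2287 0.062 ]
 [0.5979 0.2167 0.062 ]
 [0.659  0.1616 0.062 ]
 [0.6164 0.1498 0.062 ]] [0.62830325 0.1891962  0.062     ] sizes [np.float64(0.0437), np.float64(0.0441), np.float64(0.0698), np.float64(0.0694)]
yaw 0.27404737727439116 0.27296981998908043
bar end [[ 0.6125905  -0.05139302  0.042     ]
 [ 0.60566341  0.02277478  0.047     ]
 [ 0.58502033  0.01612562  0.047     ]]
[[ 0.58703214  0.05870628  0.042     ]
 [ 0.59908898  0.05826094  0.042     ]
 [ 0.57426293  0.04831244  0.042     ]
 [ 0.62484174 -0.03983214  0.042     ]
 [ 0.60058997 -0.0525356   0.042     ]]
```

View pics/c4.png

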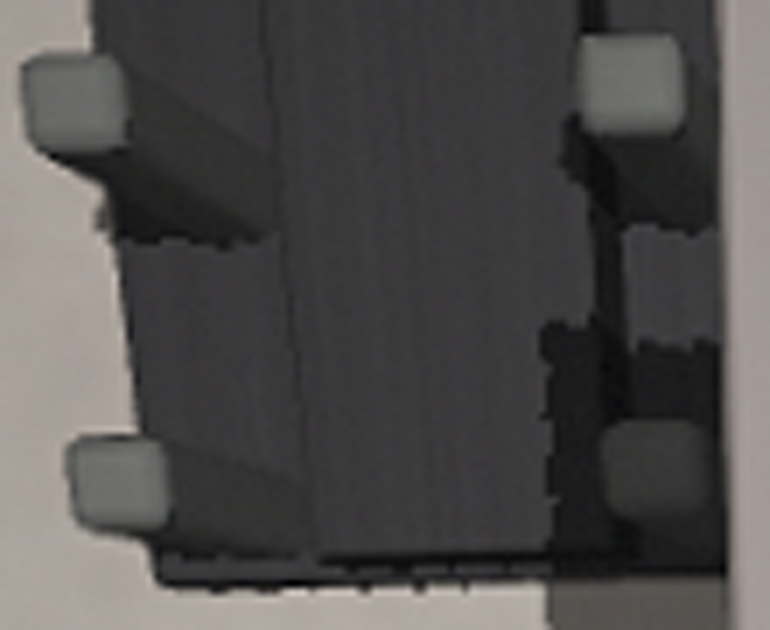

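```bash
python3 - <<'E'
from h import *
plan([.5696,.1727,.09],.28)
E
```

```text
t 8.18 tcp [0.5334 0.0663 0.2008] F [-0.2  0.4 -1.9] w 0.0448 xyaw 0.260 q6 1.41
shift cm [ 6.26 -9.34 11.08] 4 rows of [ 1.564 -2.335  2.77 ]
turn deg [-0.04  0.11 -1.16] 1 rows of [-0.044  0.112 -1.155]
```

Call:
{"api": "carry_out", "payload": {
  "linear": [
    [0.7, -1.2, 1.2],
    [1.1, -1.8, 2],
    [1.25, -1.8, 2.2],
    [1.25, -1.8, 2.2],
    [1.25, -1.7, 2],
    [0.71, -1.04, 1.48],
    [0, 0, 0],
    [0, 0, 0],
    [0, 0, 0]
  ],
  "twist": [
    [0, 0, 0],
    [0, 0, 0],
    [0, 0, 0],
    [0, 0, 0],
    [0, 0, 0],
    [0, 0, 0],
    [0, 0, -1.2],
    [0, 0, 0],
    [0, 0, 0]
  ],
  "jaw": [-1, -1, -1, -1, -1, -1, -1, -1, -1]
}}

```text
t: 8.93
tcp_pos: [0.5703, 0.1725, 0.0908]
tool_rot: [3.11, 0.441, -0.001]
contact_force: [0.0, -0.3, -1.2]
grip_width: 0.0441
```

```bash
python3 - <<'E'
from h import *
plan([.5696,.1727,.024],.28)
E
```

```text
t 8.93 tcp [0.5703 0.1725 0.0908] F [ 0.  -0.3 -1.2] w 0.0441 xyaw 0.282 q6 1.56
shift cm [-0.06 -0.04  6.68] 3 rows of [-0.02  -0.013  2.228]
turn deg [0.01 0.03 0.1 ] 1 rows of [0.012 0.031 0.099]
```

Call:
{"api": "carry_out", "payload": {
  "linear": [
    [0, 0, 0.6],
    [0, 0, 0.8],
    [0, 0, 0.8],
    [0, 0, 0.8],
    [0, 0, 0.8],
    [0, 0, 0.8],
    [0, 0, 0.8],
    [0, 0, 0.8],
    [0, 0, 0.5],
    [0, 0, 0],
    [0, 0, 0]
  ],
  "twist": [
    [0, 0, 0],
    [0, 0, 0],
    [0, 0, 0],
    [0, 0, 0],
    [0, 0, 0],
    [0, 0, 0],
    [0, 0, 0],
    [0, 0, 0],
    [0, 0, 0],
    [0, 0, 0],
    [0, 0, 0]
  ],
  "jaw": [-1, -1, -1, -1, -1, -1, -1, -1, -1, -1, -1]
}}

```text
t: 9.85
tcp_pos: [0.5706, 0.172, 0.0236]
tool_rot: [3.11, 0.44, -0.001]
contact_force: [0.3, -0.5, -0.4]
grip_width: 0.0442
```

```bash
python3 - <<'E'
from h import *
s=arm.get_state();print(s['torque'].round(2),s['contact_force'].round(1))
a=shot('scene','s5');b=shot('top','t5')
c=cv2.resize(a['image'][190:260,150:240],None,fx=5,fy=5,interpolation=cv2.INTER_CUBIC)
e=cv2.resize(b['image'][120:190,180:240],None,fx=5,fy=5,interpolation=cv2.INTER_CUBIC)
cv2.imwrite('pics/m5.png',np.hstack([c,e])[:,:,::-1])
plan([.5696,.1727,.013],.28)
E
```

```text
[-0.05  0.08 -0.03] [ 0.3 -0.5 -0.4]
t 9.95 tcp [0.5711 0.1721 0.0244] F [-0.3  0.3 -2.1] w 0.0444 xyaw 0.281 q6 1.56
shift cm [-0.13 -0.1   1.14] 1 rows of [-0.131 -0.099  1.135]
turn deg [ 0.01 -0.05  0.04] 1 rows of [ 0.006 -0.054  0.043]
```

View pics/m5.png

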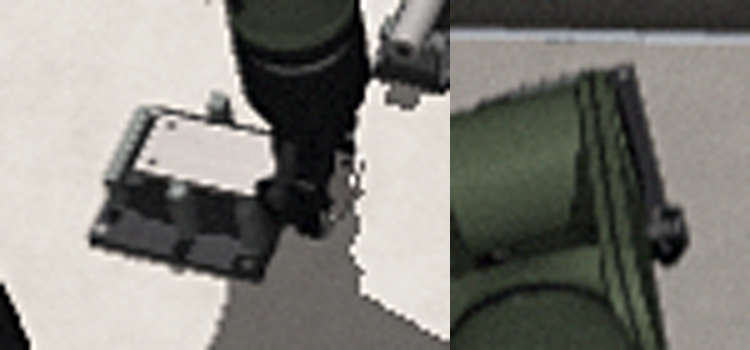

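The scene view shows the plate between the posts and just short of the end stop, with no contact force. I'll lower it onto the seat.

Call:
{"api": "carry_out", "payload": {
  "linear": [
    [0, 0, 0.3],
    [0, 0, 0.3],
    [0, 0, 0.2],
    [0, 0, 0.2],
    [0, 0, 0.1],
    [0, 0, 0],
    [0, 0, 0]
  ],
  "twist": [
    [0, 0, 0],
    [0, 0, 0],
    [0, 0, 0],
    [0, 0, 0],
    [0, 0, 0],
    [0, 0, 0],
    [0, 0, 0]
  ],
  "jaw": [-1, -1, -1, -1, -1, -1, -1]
}}

```text
t: 10.53
tcp_pos: [0.5707, 0.172, 0.0132]
tool_rot: [3.111, 0.439, 0.0]
contact_force: [-2.0, -0.5, 1.4]
grip_width: 0.0444
```

Call:
{"api": "carry_out", "payload": {
  "linear": [
    [0.2, 0, 0],
    [0.2, 0, 0],
    [0.2, 0, 0],
    [0, 0, 0],
    [0, 0, 0]
  ],
  "twist": [
    [0, 0, 0],
    [0, 0, 0],
    [0, 0, 0],
    [0, 0, 0],
    [0, 0, 0]
  ],
  "jaw": [-1, -1, -1, -1, -1]
}}

```text
t: 10.95
tcp_pos: [0.5773, 0.1738, 0.0132]
tool_rot: [-3.111, -0.44, -0.003]
contact_force: [0.4, -0.5, 1.5]
grip_width: 0.0444
```

Call:
{"api": "carry_out", "payload": {
  "linear": [
    [0.1, 0, 0],
    [0.1, 0, 0],
    [0, 0, 0]
  ],
  "twist": [
    [0, 0, 0],
    [0, 0, 0],
    [0, 0, 0]
  ],
  "jaw": [-1, -1, -1]
}}

```text
t: 11.2
tcp_pos: [0.5782, 0.1741, 0.0131]
tool_rot: [3.11, 0.44, -0.001]
contact_force: [-2.6, -0.8, 4.2]
grip_width: 0.0444
```

Call:
{"api": "carry_out", "payload": {
  "linear": [
    [0.1, 0, 0],
    [0.1, 0, 0],
    [0, 0, 0]
  ],
  "twist": [
    [0, 0, 0],
    [0, 0, 0],
    [0, 0, 0]
  ],
  "jaw": [-1, -1, -1]
}}

```text
t: 11.45
tcp_pos: [0.5792, 0.1745, 0.0131]
tool_rot: [3.11, 0.44, -0.004]
contact_force: [-4.5, -1.5, 7.6]
grip_width: 0.0442
```

The plate has met the stop: force is rising and the travel has stalled. Lateral offset is about 1 mm. I'll release, rise and look.

Call:
{"api": "carry_out", "payload": {
  "linear": [
    [0, 0, 0],
    [0, 0, 0],
    [0, 0, 0],
    [0, 0, 0],
    [0, 0, 0],
    [0, 0, 0],
    [0, 0, 0],
    [0, 0, 0]
  ],
  "twist": [
    [0, 0, 0],
    [0, 0, 0],
    [0, 0, 0],
    [0, 0, 0],
    [0, 0, 0],
    [0, 0, 0],
    [0, 0, 0],
    [0, 0, 0]
  ],
  "jaw": [1, 1, 1, 1, 1, 1, 1, 1]
}}

```text
t: 12.12
tcp_pos: [0.5804, 0.1748, 0.0129]
tool_rot: [3.111, 0.44, 0.0]
contact_force: [0.6, -0.2, -0.4]
grip_width: 0.0856
```

Call:
{"api": "carry_out", "payload": {
  "linear": [
    [0, 0, -0.8],
    [0, 0, -1.5],
    [0, 0, -2],
    [-0.5, 0, -2.5],
    [-1, 0, -2.5],
    [-1, 0, -2.5],
    [-1, 0, -2.5],
    [-1, 0, -2],
    [-0.5, 0, -1],
    [0, 0, 0],
    [0, 0, 0]
  ],
  "twist": [
    [0, 0, 0],
    [0, 0, 0],
    [0, 0, 0],
    [0, 0, 0],
    [0, 0, 0],
    [0, 0, 0],
    [0, 0, 0],
    [0, 0, 0],
    [0, 0, 0],
    [0, 0, 0],
    [0, 0, 0]
  ],
  "jaw": [1, 1, 1, 1, 1, 1, 1, 1, 1, 1, 1]
}}

```text
t: 13.03
tcp_pos: [0.5323, 0.1609, 0.1862]
tool_rot: [-3.111, -0.439, -0.002]
contact_force: [-0.2, 0.1, -0.5]
grip_width: 0.0855
```

```bash
python3 - <<'E'
from h import *
d=shot('wrist','w6'); cv2.imwrite('pics/w6b.png',cv2.resize(d['image'][:,:,::-1],(800,600),interpolation=cv2.INTER_CUBIC))
plan([.599,.003,.12],.2)
E
```

```text
t 13.08 tcp [0.5321 0.1609 0.1852] F [ 0.7  0.2 -0.7] w 0.0852 xyaw 0.281 q6 1.56
shift cm [ 2.06 17.02  6.52] 6 rows of [0.343 2.837 1.086]
turn deg [0.01 0.05 4.63] 1 rows of [0.007 0.053 4.626]
```

View pics/w6b.png

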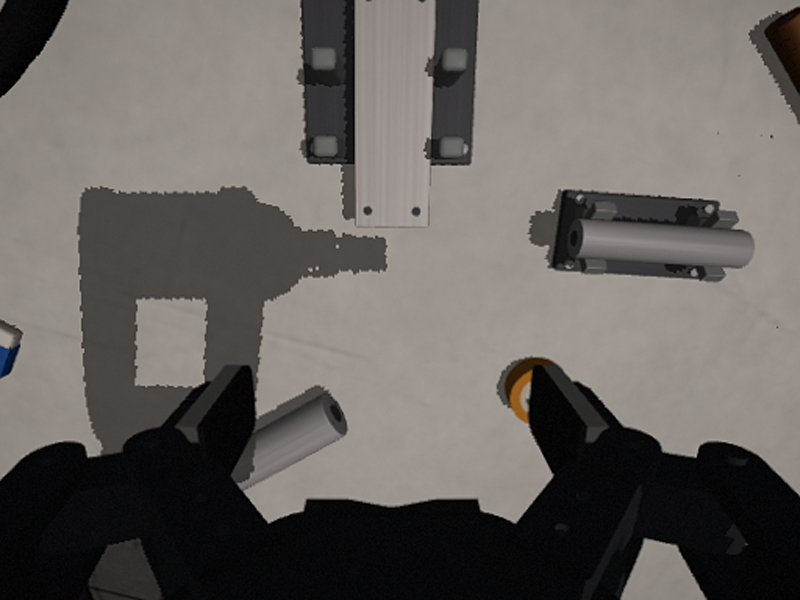

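The plate lies between the posts, with its front edge at row 226 (cols 356–429). Post tops are at (323,58), (324,147), (455,58) and (453,147). The bar runs from (574,239) to (748,248).

```bash
python3 - <<'E'
from h import *
d=load('w6');S=1.5625
j=px2w(d,np.array([[323,58],[324,147],[455,58],[453,147]])/S,.062)
o=j.mean(0);u=(j[0]-j[1]+j[2]-j[3])[:2];u/=np.linalg.norm(u);v=(j[0]-j[2]+j[1]-j[3])[:2];v/=np.linalg.norm(v)
print('jig',o,'yaw',np.arctan2(u[1],u[0]),np.arctan2(v[1],v[0])-np.pi/2,[np.linalg.norm(j[a]-j[b]).round(4) for a,b in((0,1),(2,3),(0,2),(1,3))])
p=px2w(d,np.array([[356,226],[429,226],[355.5,5],[434,5]])/S,.038)
f=(p[0]+p[1])/2;print('plate front centre in jig',(f-o)[:2]@u,(f-o)[:2]@np.array([-u[1],u[0]]),np.linalg.norm(p[0]-p[1]),np.linalg.norm(p[2]-p[3]))
pd=((p[2]+p[3])/2-f);print('plate yaw',np.arctan2(pd[1],pd[0]))
# bar: silhouette edges at axis height
b=px2w(d,np.array([[576,220],[574,258],[752,232],[750,266]])/S,.042);print(b.round(4),b.mean(0))
e=px2w(d,np.array([[574,239],[752,249]])/S,.042);print('bar ends',e.round(4),e.mean(0),np.linalg.norm(e[0]-e[1]),np.arctan2(*(e[0]-e[1])[[1,0]])-np.pi/2)
E
```

```text
jig [0.62834146 0.19037743 0.062     ] yaw 0.2729703708277013 0.279989331737152 [np.float64(0.0453), np.float64(0.0453), np.float64(0.0696), np.float64(0.0709)]
plate front centre in jig -0.06920928713690662 -0.0026196548691384777 0.04558206723637973 0.04407818261297888
plate yaw 0.27064862886315005
[[ 0.5981  0.0615  0.042 ]
 [ 0.5754  0.0538  0.042 ]
 [ 0.6234 -0.0505  0.042 ]
 [ 0.6031 -0.0596  0.042 ]] [0.59999335 0.00130821 0.042     ]
bar ends [[ 0.5867  0.0583  0.042 ]
 [ 0.6135 -0.0556  0.042 ]] [0.60010457 0.00134046 0.042     ] 0.11708246536788157 0.2312385797388925
```

```bash
python3 - <<'E'
from h import *
plan([.5998,.0035,.12],1.796)
E
```

```text
t 13.08 tcp [0.5321 0.1609 0.1852] F [ 0.7  0.2 -0.7] w 0.0852 xyaw 0.281 q6 1.56
shift cm [ 2.15 17.    6.52] 6 rows of [0.358 2.833 1.086]
turn deg [-4.000e-02  5.000e-02 -8.682e+01] 15 rows of [-2.000e-03  3.000e-03 -5.788e+00]
```

Call:
{"api": "carry_out", "payload": {
  "linear": [
    [0.3, 2, 0.7],
    [0.4, 3, 1.2],
    [0.4, 3, 1.2],
    [0.4, 3, 1.2],
    [0.35, 3, 1.2],
    [0.3, 3, 1.0],
    [0, 0, 0],
    [0, 0, 0],
    [0, 0, 0],
    [0, 0, 0],
    [0, 0, 0],
    [0, 0, 0]
  ],
  "twist": [
    [0, 0, 0],
    [0, 0, 0],
    [0, 0, 0],
    [0, 0, 0],
    [0, 0, 0],
    [0, 0, 0],
    [0, 0, -5],
    [0, 0, -6],
    [0, 0, -6],
    [0, 0, -6],
    [0, 0, -6],
    [0, 0, -6]
  ],
  "jaw": [1, 1, 1, 1, 1, 1, 1, 1, 1, 1, 1, 1]
}}

```text
t: 14.08
tcp_pos: [0.5995, 0.0034, 0.1186]
tool_rot: [-2.83, -1.361, 0.005]
contact_force: [0.1, -0.4, -0.2]
grip_width: 0.0854
```

Call:
{"api": "carry_out", "payload": {
  "linear": [
    [0, 0, 0],
    [0, 0, 0],
    [0, 0, 0],
    [0, 0, 0],
    [0, 0, 0],
    [0, 0, 0],
    [0, 0, 0],
    [0, 0, 0],
    [0, 0, 0],
    [0, 0, 0],
    [0, 0, 0]
  ],
  "twist": [
    [0, 0, -6],
    [0, 0, -6],
    [0, 0, -6],
    [0, 0, -6],
    [0, 0, -6],
    [0, 0, -6],
    [0, 0, -6],
    [0, 0, -6],
    [0, 0, -3.8],
    [0, 0, 0],
    [0, 0, 0]
  ],
  "jaw": [1, 1, 1, 1, 1, 1, 1, 1, 1, 1, 1]
}}

```text
t: 15.0
tcp_pos: [0.5997, 0.0036, 0.1193]
tool_rot: [-1.959, -2.453, 0.003]
contact_force: [0.2, -0.2, -0.6]
grip_width: 0.085
```

```bash
python3 - <<'E'
from h import *
plan([.5998,.0035,.0335],1.796)
d=shot('wrist','w7');cv2.imwrite('pics/w7b.png',cv2.resize(d['image'][:,:,::-1],(800,600),interpolation=cv2.INTER_CUBIC))
ax=np.array([-np.sin(.225),np.cos(.225),0]);c=np.array([.5998,.0035,.042])
print((w2px(d,[c+.055*ax,c,c-.055*ax])*1.5625).round())
E
```

```text
t 15.00 tcp [0.5997 0.0036 0.1193] F [ 0.2 -0.2 -0.6] w 0.0850 xyaw 1.794 q6 -0.24
shift cm [-0.01  0.04  8.58] 3 rows of [-0.005  0.012  2.859]
turn deg [-0.16 -0.03 -0.12] 1 rows of [-0.155 -0.034 -0.118]
[[390. 194.]
 [391. 307.]
 [391. 407.]]
```

View pics/w7b.png

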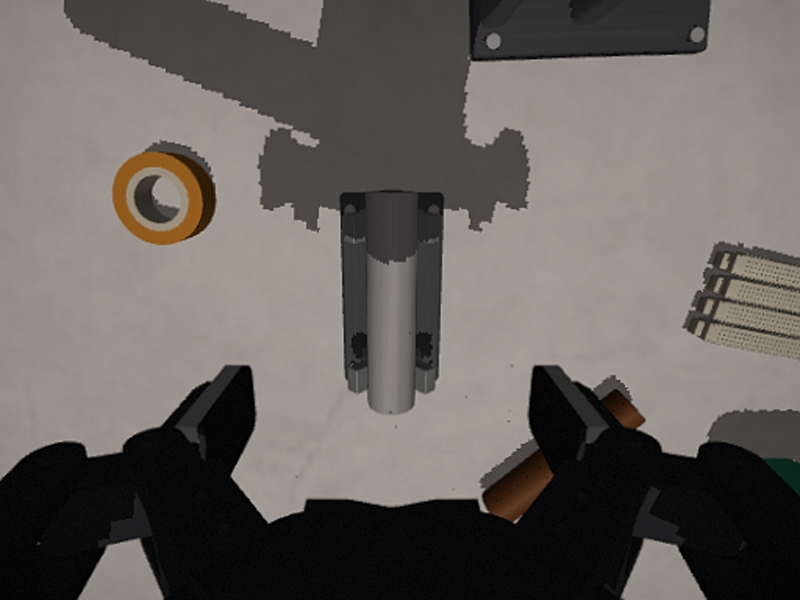

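The bar is centred at col 391 with its ends at rows 192 and 411, matching the prediction, and the brown bar is well away from the fingers. I'll go down and grip.

Call:
{"api": "carry_out", "payload": {
  "linear": [
    [0, 0, 1],
    [0, 0, 1.8],
    [0, 0, 1.8],
    [0, 0, 1.6],
    [0, 0, 1.2],
    [0, 0, 0.8],
    [0, 0, 0.38],
    [0, 0, 0],
    [0, 0, 0]
  ],
  "twist": [
    [0, 0, 0],
    [0, 0, 0],
    [0, 0, 0],
    [0, 0, 0],
    [0, 0, 0],
    [0, 0, 0],
    [0, 0, 0],
    [0, 0, 0],
    [0, 0, 0]
  ],
  "jaw": [1, 1, 1, 1, 1, 1, 1, 1, 1],
  "grip_force": 60
}}

```text
t: 15.8
tcp_pos: [0.6004, 0.0035, 0.0354]
tool_rot: [1.958, 2.456, 0.0]
contact_force: [0.0, -0.2, 0.9]
grip_width: 0.0853
```

Call:
{"api": "carry_out", "payload": {
  "linear": [
    [0, 0, 0],
    [0, 0, 0],
    [0, 0, 0],
    [0, 0, 0],
    [0, 0, 0],
    [0, 0, 0],
    [0, 0, 0],
    [0, 0, 0],
    [0, 0, 0],
    [0, 0, 0]
  ],
  "twist": [
    [0, 0, 0],
    [0, 0, 0],
    [0, 0, 0],
    [0, 0, 0],
    [0, 0, 0],
    [0, 0, 0],
    [0, 0, 0],
    [0, 0, 0],
    [0, 0, 0],
    [0, 0, 0]
  ],
  "jaw": [-1, -1, -1, -1, -1, -1, -1, -1, -1, -1]
}}

```text
t: 16.63
tcp_pos: [0.5993, 0.0033, 0.0359]
tool_rot: [-1.958, -2.456, 0.002]
contact_force: [-2.8, -1.2, 5.3]
grip_width: 0.0228
```

Call:
{"api": "carry_out", "payload": {
  "linear": [
    [0, 0, -0.5],
    [0, 0, -1],
    [0, 0, -1.5],
    [0, 0, -2],
    [0, 0, -2],
    [0, 0, -1],
    [0, 0, -0.5],
    [0, 0, 0],
    [0, 0, 0]
  ],
  "twist": [
    [0, 0, 0],
    [0, 0, 0],
    [0, 0, 0],
    [0, 0, 0],
    [0, 0, 0],
    [0, 0, 0],
    [0, 0, 0],
    [0, 0, 0],
    [0, 0, 0]
  ],
  "jaw": [-1, -1, -1, -1, -1, -1, -1, -1, -1]
}}

```text
t: 17.38
tcp_pos: [0.5995, 0.0035, 0.1196]
tool_rot: [-1.958, -2.456, 0.001]
contact_force: [-0.7, -0.3, -3.2]
grip_width: 0.0228
```

```bash
python3 - <<'E'
from h import *
plan([.6283,.1895,.10],1.846)
E
```

```text
t 17.38 tcp [0.5995 0.0035 0.1196] F [-0.7 -0.3 -3.2] w 0.0228 xyaw 1.796 q6 -0.24
shift cm [17.49  6.96  1.95] 6 rows of [2.914 1.16  0.325]
turn deg [-0.07 -0.01 -2.89] 1 rows of [-0.069 -0.015 -2.885]
```

Call:
{"api": "carry_out", "payload": {
  "linear": [
    [1.4, 0.5, 0],
    [2.2, 0.9, 0],
    [2.5, 1, 0],
    [2.5, 1, 0.3],
    [2.5, 1, 0.4],
    [2.5, 1, 0.4],
    [2.2, 0.9, 0.4],
    [1.69, 0.66, 0.4],
    [0, 0, 0],
    [0, 0, 0],
    [0, 0, 0]
  ],
  "twist": [
    [0, 0, 0],
    [0, 0, 0],
    [0, 0, 0],
    [0, 0, 0],
    [0, 0, 0],
    [0, 0, 0],
    [0, 0, 0],
    [0, 0, 0],
    [0, 0, -2.9],
    [0, 0, 0],
    [0, 0, 0]
  ],
  "jaw": [-1, -1, -1, -1, -1, -1, -1, -1, -1, -1, -1]
}}

```text
t: 18.3
tcp_pos: [0.6281, 0.19, 0.0998]
tool_rot: [-1.895, -2.504, 0.003]
contact_force: [-0.5, -0.9, -2.8]
grip_width: 0.0225
```

```bash
python3 - <<'E'
from h import *
plan([.6283,.1895,.05],1.846)
d=shot('wrist','w8');e=shot('scene','s8')
cv2.imwrite('pics/m8.png',np.hstack([cv2.resize(d['image'][60:384,96:416],(480,486),interpolation=cv2.INTER_CUBIC),cv2.resize(e['image'][180:260,150:203],(318,486),interpolation=cv2.INTER_CUBIC)])[:,:,::-1])
E
```

```text
t 18.30 tcp [0.6281 0.19   0.0998] F [-0.5 -0.9 -2.8] w 0.0225 xyaw 1.846 q6 0.00
shift cm [-0.05  0.02  4.98] 2 rows of [-0.027  0.01   2.489]
turn deg [-0.15  0.01 -0.  ] 1 rows of [-0.147  0.007 -0.003]
```

Call:
{"api": "carry_out", "payload": {
  "linear": [
    [0, 0, 0.6],
    [0, 0, 1],
    [0, 0, 1],
    [0, 0, 0.9],
    [0, 0, 0.7],
    [0, 0, 0.5],
    [0, 0, 0],
    [0, 0, 0]
  ],
  "twist": [
    [0, 0, 0],
    [0, 0, 0],
    [0, 0, 0],
    [0, 0, 0],
    [0, 0, 0],
    [0, 0, 0],
    [0, 0, 0],
    [0, 0, 0]
  ],
  "jaw": [-1, -1, -1, -1, -1, -1, -1, -1]
}}

```text
t: 19.07
tcp_pos: [0.6288, 0.1895, 0.0538]
tool_rot: [-1.895, -2.505, 0.001]
contact_force: [0.1, -0.1, -3.0]
grip_width: 0.0224
```

Call:
{"api": "carry_out", "payload": {
  "linear": [
    [0, 0, 0.2],
    [0, 0, 0.2],
    [0, 0, 0.1],
    [0, 0, 0],
    [0, 0, 0]
  ],
  "twist": [
    [0, 0, 0],
    [0, 0, 0],
    [0, 0, 0],
    [0, 0, 0],
    [0, 0, 0]
  ],
  "jaw": [-1, -1, -1, -1, -1]
}}

```text
t: 19.48
tcp_pos: [0.6289, 0.1896, 0.0493]
tool_rot: [1.895, 2.505, 0.0]
contact_force: [0.2, 1.0, -2.8]
grip_width: 0.0225
```

Call:
{"api": "carry_out", "payload": {
  "linear": [
    [0, 0, 0.2],
    [0, 0, 0.15],
    [0, 0, 0.1],
    [0, 0, 0],
    [0, 0, 0]
  ],
  "twist": [
    [0, 0, 0],
    [0, 0, 0],
    [0, 0, 0],
    [0, 0, 0],
    [0, 0, 0]
  ],
  "jaw": [-1, -1, -1, -1, -1]
}}

```text
t: 19.9
tcp_pos: [0.6289, 0.1895, 0.0446]
tool_rot: [1.895, 2.505, -0.0]
contact_force: [-0.9, 0.1, -2.9]
grip_width: 0.0228
```

Call:
{"api": "carry_out", "payload": {
  "linear": [
    [0, 0, 0.1],
    [0, 0, 0],
    [0, 0, 0]
  ],
  "twist": [
    [0, 0, 0],
    [0, 0, 0],
    [0, 0, 0]
  ],
  "jaw": [-1, -1, -1]
}}

```text
t: 20.15
tcp_pos: [0.629, 0.1895, 0.0445]
tool_rot: [1.895, 2.505, 0.001]
contact_force: [-2.5, -0.1, 4.5]
grip_width: 0.0228
```

The bar touched the plate at TCP z 44.5 mm, close to the predicted 44. I'll release and rise.

Call:
{"api": "carry_out", "payload": {
  "linear": [
    [0, 0, 0],
    [0, 0, 0],
    [0, 0, 0],
    [0, 0, 0],
    [0, 0, 0],
    [0, 0, 0],
    [0, 0, 0],
    [0, 0, 0]
  ],
  "twist": [
    [0, 0, 0],
    [0, 0, 0],
    [0, 0, 0],
    [0, 0, 0],
    [0, 0, 0],
    [0, 0, 0],
    [0, 0, 0],
    [0, 0, 0]
  ],
  "jaw": [-0.4, -0.35, -0.2, 0, 0.3, 0.6, 1, 1]
}}

```text
t: 20.82
tcp_pos: [0.6289, 0.1896, 0.0437]
tool_rot: [1.895, 2.505, 0.0]
contact_force: [-0.1, 0.4, 0.8]
grip_width: 0.0854
```

Call:
{"api": "carry_out", "payload": {
  "linear": [
    [0, 0, -0.8],
    [0, 0, -1.5],
    [0, 0, -2],
    [0, 0, -2.5],
    [0, 0, -2.5],
    [-0.5, 0, -2.5],
    [-1, 0, -2.5],
    [-1, 0, -2],
    [-0.5, 0, -1],
    [0, 0, 0],
    [0, 0, 0]
  ],
  "twist": [
    [0, 0, 0],
    [0, 0, 0],
    [0, 0, 0],
    [0, 0, 0],
    [0, 0, 0],
    [0, 0, 0],
    [0, 0, 0],
    [0, 0, 0],
    [0, 0, 0],
    [0, 0, 0],
    [0, 0, 0]
  ],
  "jaw": [1, 1, 1, 1, 1, 1, 1, 1, 1, 1, 1]
}}

```text
t: 21.73
tcp_pos: [0.6368, 0.1606, 0.2166]
tool_rot: [-1.896, -2.505, -0.0]
contact_force: [-0.4, 0.6, -0.8]
grip_width: 0.0854
```

```bash
python3 - <<'E'
from h import *
d=shot('wrist','w9');e=shot('scene','s9')
o=np.zeros((600,800,3),np.uint8)
o[:384,:512]=d['image'];o[:384,512:]=cv2.resize(e['image'][185:265,155:215],(288,384),interpolation=cv2.INTER_CUBIC)
o[384:600,:324]=cv2.resize(e['image'][120:174,215:296],(324,216),interpolation=cv2.INTER_CUBIC)
cv2.imwrite('pics/m9.png',o[:,:,::-1])
plan([.6283,.19,.2],1.846)
E
```

```text
t 21.83 tcp [0.636  0.1609 0.2149] F [ 0.3 -0.1 -0.2] w 0.0856 xyaw 1.847 q6 -0.05
shift cm [3.01 0.05 1.49] 2 rows of [1.505 0.027 0.745]
turn deg [-0.19 -0.02  0.03] 1 rows of [-0.192 -0.024  0.03 ]
```

View pics/m9.png

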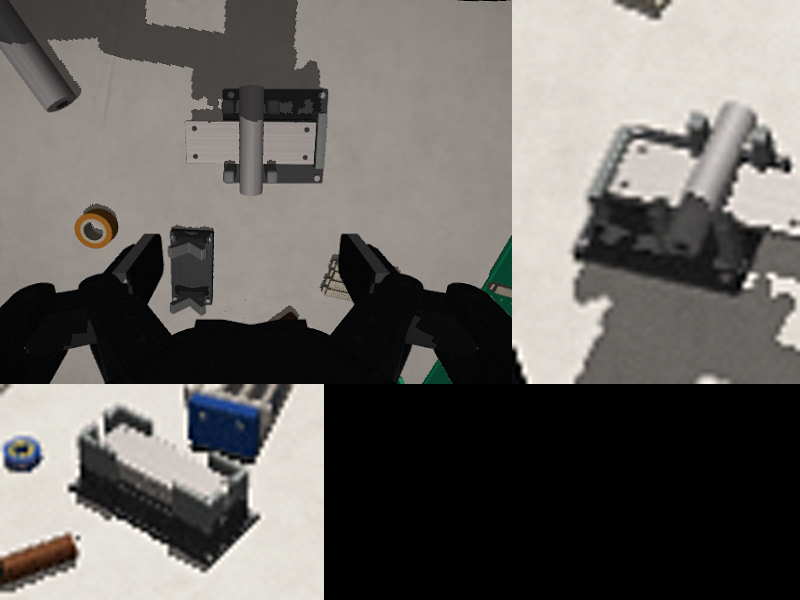

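The bar lies in both forks, with ends at (251,87) and (251,192). The plate spans cols 186 to 317, against the stop. The three other plates sit in the magazine. I'll check the numbers.

```bash
python3 - <<'E'
from h import *
d=load('w9');o=np.array([.6283,.19]);u=np.array([np.cos(.275),np.sin(.275)]);v=np.array([-u[1],u[0]])
f=lambda uv,z:(lambda p:np.c_[(p[:,:2]-o)@u,(p[:,:2]-o)@v].round(4))(px2w(d,uv,z))
print('bar ends',f([[251,88],[251,191]],.0505))
print('plate corners',f([[187,121],[186,163],[317,122],[317,164]],.038))
print('stop/post tops',f([[229,174],[271,173]],.062))
E
```

```text
bar ends [[ 0.0015  0.0538]
 [ 0.0015 -0.0522]]
plate corners [[-0.0662  0.0213]
 [-0.0698 -0.0238]
 [ 0.0715  0.0202]
 [ 0.074  -0.0251]]
stop/post tops [[-0.021  -0.0307]
 [ 0.0219 -0.0297]]
```

```bash
python3 -c "
from rig import arm
print(arm.close_job())"
```

```text
the job is handed in; nothing more can be done
None
```

I pulled the bottom plate straight out of the magazine, laid it on the jig seat and pushed it against the end stop. Then I moved the bar from its cradle onto the plate, down between the posts of both forks. The job was handed in at about 22 s, and hand-in gives no verdict.

**Last checks from the wrist picture, in the jig frame:**
- **Bar:** its centre is about 1.5 mm off in x and 0.8 mm in y, square to the jig.
- **Plate:** its centre is at roughly x = +2 mm, y = -2 mm. The true x should be about 0, because the plate met the stop; calibration is good to about 2 mm.
- **Other plates:** in the scene picture the three remaining plates sit in the magazine, stacked flat. I checked this by eye only.
- **Surroundings:** I never touched the bystanders or the look-alikes. The gripper is clear, about 0.2 m up.

**Disagreements:**
- The plate's far corners measured 1.5 to 4 mm beyond the stop face, which I put down to pixel and calibration error.
- The visible post tops measured about y = -30 mm instead of -35 mm; their x positions agreed.

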